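# Pile soundboard plates under the keeper and rack the scraper

### The job

The pine soundboard plates have to be pressed flat: swing the stand's keeper arm fully clear by turning its ball knob, stack every plate squarely on the stand's raised bed, flush with the bed's edges, and set the steel block centred on the topmost plate with its long side along theirs. Then turn the ball knob back until the keeper arm is fully over the pile again, and put the scraper away (whenever you like), sliding it blade foremost between the lips of its holder until it is fully home. Leave the other things on the shelf where they are.

Things in the scene. Friction and masses are not known exactly. Their poses are not given: they have to be found in the camera images.
- bed_top (a point): centre of the top of the fixed stand's raised dark steel bed: the plates' own outline, 90 (x) x 56 (y) mm, top 20 mm above the shelf. x along the bed's long side towards the keeper post, z up. The post (16 mm thick, 102 mm high) stands at x = +115 mm, y = 0, on an 8 mm high, 36 mm wide strip joining it to the bed
- keeper (a joint): keeper arm on top of the post, rad: 0 = at its stop over the middle of the bed (along -x of bed_top); grows anticlockwise from above as the arm swings clear to the bed's -y side; 1.5 = stop, fully clear. Stays where left (friction 0.06 N m). Arm 16 mm wide, reaches 131 mm from the axis, 105 to 118 mm above the shelf; a pile of four plates and block (95 mm above the shelf) passes under it
- ball_knob (a point): smooth black ball, 40 mm diameter, on a thin stem above the keeper's pivot; turning it about the vertical swings the keeper one to one. This point: the ball's centre, 150 mm above the shelf, exactly on the vertical pivot axis. The hub below it is 26 mm wide and its top is at 118 mm. Fingers slip off unless they close at the height of its centre
- plate1: one of two to four identical rectangular pine soundboard plates, lying flat; 90 (x) x 56 (y) x 12 mm thick, 40 g. Origin: centre of its underside; x along its long side, z up. None if absent. Either way round is right on the pile
- plate2: one of two to four identical rectangular pine soundboard plates, lying flat; 90 (x) x 56 (y) x 12 mm thick, 40 g. Origin: centre of its underside; x along its long side, z up. None if absent. Either way round is right on the pile
- plate3: one of two to four identical rectangular pine soundboard plates, lying flat; 90 (x) x 56 (y) x 12 mm thick, 40 g. Origin: centre of its underside; x along its long side, z up. None if absent. Either way round is right on the pile
- plate4: one of two to four identical rectangular pine soundboard plates, lying flat; 90 (x) x 56 (y) x 12 mm thick, 40 g. Origin: centre of its underside; x along its long side, z up. None if absent. Either way round is right on the pile
- block: dark steel anvil block with a polished top face, 60 (x) x 46 (y) x 27 mm high, 0.46 to 0.70 kg. Origin: centre of its underside; x along its long side, z up. Either way round is right
- scraper: flat scraper: steel blade 120 (x) x 50 (y) x 4 mm lying flat, dark wooden bar handle standing on its rear half. Origin: centre of the blade's underside; x points to the blade's front edge (x = 60 mm), z up. Handle centred at x = -45 mm, 60 mm long (x), 20 mm wide (y), from 4 to 30 mm above the underside. 0.11 to 0.18 kg
- scraper_handle (a point): centre of the scraper's wooden handle, 17 mm above the blade's underside; on the open (-x) side of the holder when the scraper is home, blade foremost
- holder_home (a point): on the fixed wooden scraper holder: where the scraper's origin lies when fully home, same axes; blade slides in along +x to the stop at x = 60 mm. Floor 12 mm above the shelf, 70 mm wide; side walls 58 mm apart with brass lips from x = -2 to 60 mm: lips 9 to 14 mm above the floor, 32 mm open between them. In front, x = -62 to -2 mm, the floor is a bare apron, open above
- thumb_nut: brass knurled thumb nut, 36 mm diameter, 22 mm high, standing among the plates; to be left alone. Origin: centre of underside
- earpiece: black bakelite earpiece, 60 mm diameter, 26 mm high; to be left alone. Origin: centre of underside
- trumpet: standing wooden stethoscope trumpet, 60 mm diameter foot, 126 mm high; to be left alone. Origin: centre of underside
- fork: aluminium tuning fork lying flat, about 150 mm long, 25 mm wide; to be left alone. Origin: at the root of its prongs, on the shelf
Not all that is in view belongs to the job. Leave any turquoise look-alike of the plate2 alone.

How it is judged:
On the way, in this order (a step that is already met when the one before it is completed fails the run):
1. the keeper arm is swung clear (beyond 1.1 rad) by the fingers gripping the ball knob (value of joint keeper above 1.1 rad and contact force between keeper_c3 and the fingers above 1 N), for 0.1 s.
2. with the keeper still clear (beyond 0.9 rad), all plates are piled squarely on the bed with the block on top, released (value of joint keeper above 0.9 rad and x of plate1 in the frame of bed_top between -0.007 and 0.007 m and y of plate1 in the frame of bed_top between -0.007 and 0.007 m and z of each of plate1, plate2, plate3, plate4 in the frame of bed_top above -0.004 m and angle between the x axis of each of plate1, plate2, plate3, plate4 and the x axis of bed_top, either way round below 0.1 rad and angle between each of plate1, plate2, plate3, plate4, block's own z axis and vertical below 0.07 rad and linear speed of each of plate1, plate2, plate3, plate4, block below 0.03 m/s and z of block in the frame of plate1 above 0.008 m and x of plate2 in the frame of bed_top between -0.007 and 0.007 m and y of plate2 in the frame of bed_top between -0.007 and 0.007 m and z of block in the frame of plate2 above 0.008 m and x of plate3 in the frame of bed_top between -0.007 and 0.007 m and y of plate3 in the frame of bed_top between -0.007 and 0.007 m and z of block in the frame of plate3 above 0.008 m and x of plate4 in the frame of bed_top between -0.007 and 0.007 m and y of plate4 in the frame of bed_top between -0.007 and 0.007 m and z of block in the frame of plate4 above 0.008 m and horizontal distance between block and bed_top below 0.011 m and angle between the x axis of block and the x axis of bed_top, either way round below 0.15 rad and z of block in the frame of bed_top above 0.018 m and contact force between each of plate1, plate2, plate3, plate4, block and the fingers below 0.2 N), for 0.2 s.
3. the keeper arm is swung back over the pile (below 0.12 rad) by the fingers gripping the ball knob (value of joint keeper below 0.12 rad and contact force between keeper_c3 and the fingers above 1 N), for 0.1 s.
At the end, for the whole second after the job is handed in: Plates flat on the bed, centres within 7 mm of its centre each way, square to 0.10 rad; block flat above all, centred to 11 mm, square to 0.15 rad; keeper below 0.12 rad; scraper blade foremost in the holder, within 8 mm of home, 7 mm sideways, 6 mm in height, 0.12 rad; all at rest (x of plate1 in the frame of bed_top between -0.007 and 0.007 m and y of plate1 in the frame of bed_top between -0.007 and 0.007 m and z of each of plate1, plate2, plate3, plate4 in the frame of bed_top above -0.004 m and angle between the x axis of each of plate1, plate2, plate3, plate4 and the x axis of bed_top, either way round below 0.1 rad and angle between each of plate1, plate2, plate3, plate4, block's own z axis and vertical below 0.07 rad and linear speed of each of plate1, plate2, plate3, plate4, block, scraper below 0.03 m/s and z of block in the frame of plate1 above 0.008 m and x of plate2 in the frame of bed_top between -0.007 and 0.007 m and y of plate2 in the frame of bed_top between -0.007 and 0.007 m and z of block in the frame of plate2 above 0.008 m and x of plate3 in the frame of bed_top between -0.007 and 0.007 m and y of plate3 in the frame of bed_top between -0.007 and 0.007 m and z of block in the frame of plate3 above 0.008 m and x of plate4 in the frame of bed_top between -0.007 and 0.007 m and y of plate4 in the frame of bed_top between -0.007 and 0.007 m and z of block in the frame of plate4 above 0.008 m and horizontal distance between block and bed_top below 0.011 m and angle between the x axis of block and the x axis of bed_top, either way round below 0.15 rad and z of block in the frame of bed_top above 0.018 m and value of joint keeper below 0.12 rad and x of scraper in the frame of holder_home between -0.008 and 0.006 m and y of scraper in the frame of holder_home between -0.007 and 0.007 m and z of scraper in the frame of holder_home between -0.006 and 0.006 m and angle between the x axis of scraper and the x axis of holder_home, either way round below 0.12 rad and x of scraper_handle in the frame of holder_home below -0.02 m); the robot touches nothing.
It fails at once if the thumb nut is shifted by more than 60 mm (distance of thumb_nut from where it was at the start of the episode above 0.06 m).
It fails at once if the earpiece is shifted by more than 60 mm (distance of earpiece from where it was at the start of the episode above 0.06 m).
It fails at once if the trumpet is shifted by more than 60 mm (distance of trumpet from where it was at the start of the episode above 0.06 m).
It fails at once if the tuning fork is shifted by more than 60 mm (distance of fork from where it was at the start of the episode above 0.06 m).
Of plate1, plate2, plate3, plate4 only 2 to 4 are there at a start; the rules pass over those that are not, and their reading is None.
At some moment in a run one of scraper may be knocked a few centimetres aside while the robot is not near it.
Once in a run the grip may slacken for a moment while it holds something.
It also fails if it takes over 210 s, if anything falls off the work surface, if the arm or the gripper's body presses on something with over 40 N, if the wrist force passes 120 N, or if a joint passes its speed limit or range.

### The arm

A 6-joint arm with a two-finger parallel gripper is mounted at the origin on the work surface. World frame = base frame: x ahead of the robot, y to its left, z up, the work surface at z = 0. Lengths are in m, angles in rad, forces in N, time in s.
With the tool pointing down it reaches from about 0.325 to 0.775 m from the base axis. Payload 5.5 kg.
Tool frame: the origin (TCP) lies between the finger pads; the fingertips stand 8 mm ahead of it and the grasp point (between the pads) lies 11 mm behind it (tcp_to_tips is the distance from the TCP to the fingertips, in m); z points along the fingers, y is the line along which they close (so a half turn about z gives the same grasp; the last joint's range is limited). The gripper opens to 88 mm and grips with 3 to 60 N. Pads are 20 mm wide; open, the fingers measure 115 mm over their backs; the gripper's body (75 mm by 178 mm) begins 61 mm behind the grasp point.
Start: joints at [-1.317, 0.091, 1.231, -0, 1.82, -0.057], TCP at [0.183, -0.571, 0.231] pointing down, gripper open.
Joint ranges: [-2.87, 2.87], [-0.86, 2.18], [0.17, 2.46], [-1.51, 4.65], [0.06, 2.69], [-2.65, 2.65]. Speed limits (rad/s): [2.57, 2.57, 3.01, 3.14, 3.14, 3.14].

### API

Orientations are given as a unit quaternion [w, x, y, z].
In Python, from bench import * gives the robot as it stands. Calls block until the motion is done:
- move_to(position, orientation): joint-space move of the TCP to a pose.
- move_l(position, speed=0.15, orientation=None): straight line of the TCP; orientation=None keeps the orientation; speed is the mean speed in m/s.
- movej(angles): joint-space move.
- gripper_open() and close(): open the fingers fully, or close them until they stop; the grip force is fixed at half the most.
- hold(seconds).
- inverse_kinematics(position, orientation): joint angles nearest the present ones, or None.
- state(): the state.
- get_image(name): name is "scene" or "top" or "wrist"; returns a dict with "frame" (384x512x3 uint8, blue, green, red), "depth" (384x512 float32, m along the optical axis (not along the pixel's ray), 0 where there is no reading), "camera_matrix" (3x3 intrinsics, pixels), "view" (4x4, takes a point from world to camera coordinates). Camera axes: x right, y up, looking along -z (the intrinsics and any distortion apply to the point x, -y, -z); pixel columns grow to the right and rows downward; lengths in m; the calibration is good to about 2 mm. A picture is of the moment at which its call begins.
A pose or a line that the arm cannot do raises IKError and nothing moves.
- job_done(): hands the job in; it is judged then, once.
The state is a dict: "time": time; "joint_pos": joint angles; "dq": joint speeds; "joint_torque": joint torques, N m; "ee_pos": TCP position; "ee_rot": TCP orientation; "ft_force": force on the tool from outside, world axes, zero at the start; "moment": the same for the moment, N m; "finger_gap": finger opening in m; "finger_force": force on a finger pad.
Only numpy, scipy, OpenCV 4.12 (cv2) and the standard library are available. Lean on these libraries where they do the work, as an engineer would, in place of code of your own. Each camera call takes 0.05 s, during which the arm holds its last target. There are 200 camera calls.

## Working session

There is one attempt and no reset: what is moved stays moved. The work goes in short steps, each a Python script; the robot and the scene stay as the last script left them, time stands still between calls to the robot, and variables do not carry over. Pictures are saved under pics/ and viewed, at most 14 in all, crops included, and the job is handed in when it is done.

```bash
ls; mkdir -p pics; python3 - <<'E'
from bench import *
import cv2,numpy as np
for n in("scene","top"):
    d=get_image(n); cv2.imwrite(f"pics/{n}0.png",d["frame"]); np.savez(f"{n}0.npz",**d)
    print(n,d["camera_matrix"].tolist(),d["view"].round(3).tolist())
s=state();print(s)
E
```

```text
pics
scene [[433.71867494952664, 0.0, 254.2787103009377], [0.0, 433.71867494952664, 198.67082795993386], [0.0, 0.0, 1.0]] [[0.848, 0.53, -0.006, -0.437], [-0.381, 0.618, 0.688, 0.1], [0.368, -0.581, 0.726, -1.365], [0.0, 0.0, 0.0, 1.0]]
top [[394.3744599335383, 0.0, 254.57613021980478], [0.0, 394.3744599335383, 195.60811915938203], [0.0, 0.0, 1.0]] [[0.021, -1.0, -0.016, 0.021], [0.99, 0.019, 0.14, -0.53], [-0.14, -0.019, 0.99, -1.05], [0.0, 0.0, 0.0, 1.0]]
{'time': 0.1, 'joint_pos': array([-1.31669053e+00,  9.17829039e-02,  1.23176243e+00, -3.20046266e-05,
        1.81978936e+00, -5.66690222e-02]), 'dq': array([-0.00073721, -0.00287291, -0.00347627, -0.001731  ,  0.00033348,
        0.00082438]), 'joint_torque': array([ 2.71871111e-03, -4.47858381e+01, -4.07570350e+01,  7.00338325e-02,
        2.84232572e-02, -1.15225630e-04]), 'ee_pos': array([ 0.18342088, -0.57101412,  0.22962205]), 'ee_rot': array([-8.65250625e-04,  9.87951882e-01,  1.54758910e-01, -1.01282842e-04]), 'ft_force': array([-0.25440351, -0.63234879, -0.53204793]), 'moment': array([-0.00156096, -0.00863028, -0.04812508]), 'finger_force': 0.0, 'finger_gap': 0.08763600693476276}
```

View pics/scene0.png

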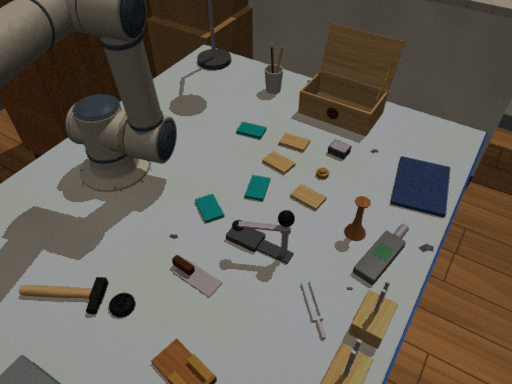

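View pics/top0.png

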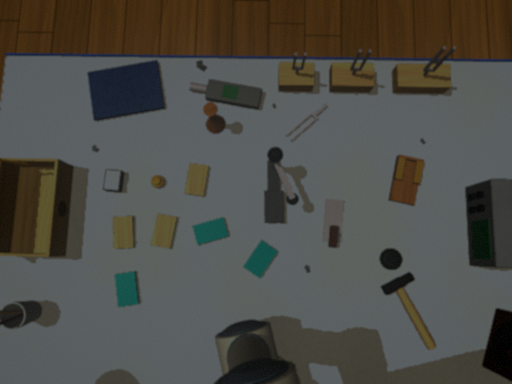

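Scene: three pine plates, top view (197,180), (123,232) and (164,231). Three turquoise look-alikes at (211,231), (261,259) and (127,289) are to be left alone. Block (113,180), thumb nut (158,182), stand bed (274,207) with ball knob (275,155) and arm tip (292,198), scraper (334,220) with its handle towards the robot, holder (406,180). Trumpet (215,122), fork (307,122), earpiece (390,259).

```bash
cat > h.py <<'E'
import cv2,numpy as np
def ray(d,u,v,z):
    K,V=d["camera_matrix"],d["view"]; R,t=V[:3,:3],V[:3,3]
    c=-R.T@t; uv=np.atleast_2d(np.stack([np.ravel(u),np.ravel(v)],1)).astype(float)
    k=np.c_[(uv[:,0]-K[0,2])/K[0,0],-(uv[:,1]-K[1,2])/K[1,1],-np.ones(len(uv))]
    w=k@R; s=(z-c[2])/w[:,2]; return c+w*s[:,None]
def proj(d,p):
    K,V=d["camera_matrix"],d["view"]; q=V[:3,:3]@np.asarray(p,float)+V[:3,3]
    return K[0,0]*q[0]/-q[2]+K[0,2], K[1,1]*-q[1]/-q[2]+K[1,2]
def cloud(d):
    v,u=np.mgrid[:384,:512]; z=d["depth"].ravel(); K,V=d["camera_matrix"],d["view"]
    k=np.c_[(u.ravel()-K[0,2])/K[0,0]*z,-(v.ravel()-K[1,2])/K[1,1]*z,-z]
    return ((k-V[:3,3])@V[:3,:3]).reshape(384,512,3)
def rects(d,mask,z,amin=40):
    """min-area rects of mask blobs, in metres on plane z: centre, (long,short), angle of long axis"""
    out=[]
    for c in cv2.findContours(mask.astype(np.uint8),cv2.RETR_EXTERNAL,cv2.CHAIN_APPROX_NONE)[0]:
        if cv2.contourArea(c)<amin: continue
        p=ray(d,c[:,0,0],c[:,0,1],z)[:,:2]
        (x,y),(a,b),g=cv2.minAreaRect((p*1000).astype(np.float32)); g=np.radians(g)
        if a<b:a,b,g=b,a,g+np.pi/2
        g=(g+np.pi/2)%np.pi-np.pi/2
        u,v=c[:,0].mean(0)
        out.append((round(x/1000,4),round(y/1000,4),round(a),round(b),round(g,3),(int(u),int(v))))
    return out
E
python3 - <<'E'
import numpy as np,cv2
from h import *
d=dict(np.load("top0.npz")); f=d["frame"]; H=cv2.cvtColor(f,cv2.COLOR_BGR2HSV)
for p in[(197,180),(123,232),(113,180),(406,170),(334,210),(333,236),(274,207),(275,155),(158,182),(230,290),(300,240)]:print(p,H[p[1],p[0]],cloud(d)[p[1],p[0]].round(3))
pine=cv2.inRange(H,(12,70,90),(32,255,255))
for r in rects(d,pine,.012):print("pine",r)
r=lambda a,b,c,e,k:cv2.resize(f[b:e,a:c],None,fx=k,fy=k,interpolation=cv2.INTER_CUBIC)
g=r(240,130,440,260,4); cv2.imwrite("pics/c1.png",np.clip(g*1.6,0,255).astype(np.uint8))
g=r(90,140,240,255,5); cv2.imwrite("pics/c2.png",np.clip(g*1.6,0,255).astype(np.uint8))
E
```

```text
(197, 180) [ 23 118  95] [0.575 0.197 0.01 ]
(123, 232) [ 24 119  92] [0.423 0.398 0.012]
(113, 180) [90 18 98] [0.568 0.432 0.025]
(406, 170) [ 15 169  77] [ 0.615 -0.396  0.009]
(334, 210) [ 9 20 88] [ 0.497 -0.192  0.005]
(333, 236) [11 95 43] [ 0.423 -0.185  0.028]
(274, 207) [60 12 43] [ 0.501 -0.023  0.02 ]
(275, 155) [75 19 27] [ 0.612 -0.019  0.171]
(158, 182) [ 20 167  87] [0.565 0.305 0.021]
(230, 290) [83 11 97] [0.27  0.094 0.   ]
(300, 240) [95 15 99] [ 0.411 -0.098  0.001]
pine (0.2073, -0.4081, 171, 14, np.float64(0.493), (416, 319))
pine (0.4239, 0.4009, 87, 51, np.float64(0.072), (122, 231))
pine (0.4297, 0.2861, 88, 52, np.float64(-0.164), (162, 230))
pine (0.4695, 0.6242, 224, 36, np.float64(0.001), (44, 214))
pine (0.5786, 0.2004, 85, 51, np.float64(-0.124), (195, 179))
pine (0.9184, -0.5037, 55, 34, np.float64(1.443), (441, 71))
pine (0.8998, -0.4561, 151, 66, np.float64(1.536), (420, 77))
pine (0.9196, -0.2868, 42, 32, np.float64(1.478), (366, 69))
pine (0.9007, -0.2474, 114, 65, np.float64(-1.558), (349, 76))
pine (0.9191, -0.1117, 35, 31, np.float64(-1.57), (307, 68))
pine (0.9015, -0.0822, 94, 65, np.float64(-1.558), (292, 75))
```

View pics/c1.png

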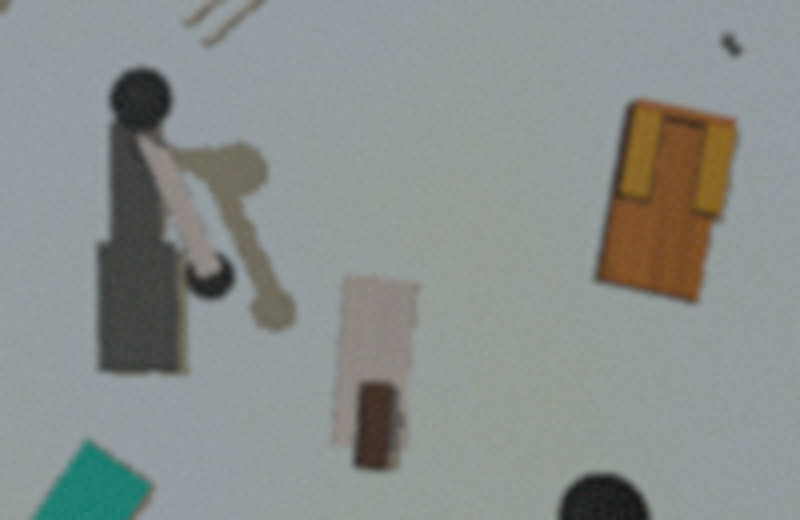

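View pics/c2.png

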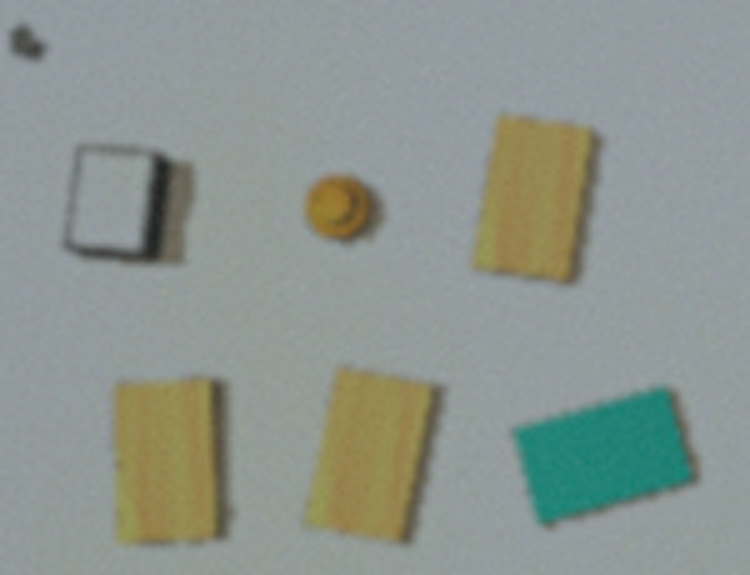

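The crops confirm three pine plates (c2: (535,200), (168,460), (372,455)) and the block (110,200). The scraper's front edge points away from the robot (c1 (382,280)). The holder's open apron faces the robot, with brass lips at the far end. The keeper starts about 0.4 rad off its stop.

```bash
python3 - <<'E'
import numpy as np,cv2
from h import *
d=dict(np.load("top0.npz")); s=dict(np.load("scene0.npz"))
def q(name,pts,k,o,z):
    p=np.array(pts)/k+o; P=ray(d,p[:,0],p[:,1],z)[:,:2]; print(name,P.round(3).tolist(),"mean",P.mean(0).round(4))
    ed=[np.linalg.norm(P[i]-P[(i+1)%len(P)]).round(3) for i in range(len(P))]; print("  edges",ed)
    if len(P)==4: v=(P[0]+P[1])-(P[2]+P[3]); print("  yaw",np.arctan2(v[1],v[0]).round(3))
A=(240,130);B=(90,140)
q("bed",[(99,243),(179,243),(179,372),(99,372)],4,A,.02)
q("knob",[(141,98)],4,A,.15)
q("armtip",[(210,272)],4,A,.11)
q("scraper",[(345,276),(420,284),(405,448),(332,446)],4,A,.004)
q("handle",[(361,383),(396,385),(389,468),(355,466)],4,A,.03)
q("apron",[(632,99),(737,118),(697,302),(597,281)],4,A,.012)
q("lips",[(633,101),(736,118),(718,218),(620,198)],4,A,.026)
q("block",[(78,145),(157,150),(150,255),(67,248)],5,B,.027)
# knob in scene: dark disc near (286,218)
H=cv2.cvtColor(s["frame"],cv2.COLOR_BGR2HSV)
m=cv2.inRange(H[205:232,272:300],(0,0,0),(180,255,55)); n,l,st,c=cv2.connectedComponentsWithStats(m); i=1+st[1:,4].argmax(); u=c[i]+(272,205); print("knob scene",u,st[i],ray(s,u[0],u[1],.15))
E
```

```text
bed [[0.546, 0.003], [0.547, -0.053], [0.457, -0.054], [0.456, 0.002]] mean [ 0.5014 -0.0252]
  edges [np.float64(0.056), np.float64(0.09), np.float64(0.055), np.float64(0.09)]
  yaw 0.014
knob [[0.618, -0.02]] mean [ 0.6183 -0.0203]
  edges [np.float64(0.0)]
armtip [[0.515, -0.067]] mean [ 0.5147 -0.0674]
  edges [np.float64(0.0)]
scraper [[0.528, -0.171], [0.523, -0.224], [0.408, -0.212], [0.408, -0.162]] mean [ 0.4671 -0.1921]
  edges [np.float64(0.053), np.float64(0.116), np.float64(0.051), np.float64(0.12)]
  yaw -0.09
handle [[0.451, -0.177], [0.45, -0.201], [0.394, -0.196], [0.395, -0.173]] mean [ 0.4223 -0.1869]
  edges [np.float64(0.024), np.float64(0.057), np.float64(0.023), np.float64(0.057)]
  yaw -0.085
apron [[0.658, -0.374], [0.646, -0.447], [0.513, -0.415], [0.527, -0.346]] mean [ 0.586  -0.3954]
  edges [np.float64(0.075), np.float64(0.136), np.float64(0.07), np.float64(0.134)]
  yaw -0.228
lips [[0.653, -0.37], [0.642, -0.441], [0.571, -0.426], [0.584, -0.359]] mean [ 0.6124 -0.3987]
  edges [np.float64(0.072), np.float64(0.073), np.float64(0.068), np.float64(0.07)]
  yaw -0.184
block [[0.599, 0.454], [0.597, 0.409], [0.537, 0.409], [0.54, 0.456]] mean [0.5679 0.4322]
  edges [np.float64(0.045), np.float64(0.06), np.float64(0.047), np.float64(0.059)]
  yaw -0.014
knob scene [285.66981132 218.62735849] [  6   6  16  18 212] [[ 0.61734231 -0.02303232  0.15      ]]
```

```bash
cat >> h.py <<'E'
def down(psi): return [0.0,float(np.cos(psi/2)),float(np.sin(psi/2)),0.0]
E
python3 - <<'E'
from bench import *
from h import *
P=(0.617,-0.022)
for psi in(-1.5,-1,-.5,0,.5,1,1.5):
    q=inverse_kinematics([*P,.139],down(psi)); print(psi,None if q is None else np.round(q,2))
p0=-.55
move_to([*P,.24],down(p0)); print(state()["time"],state()["ft_force"])
d=get_image("wrist"); cv2.imwrite("pics/w0.png",d["frame"]); np.savez("w0.npz",**d)
move_l([*P,.139],.15); close(); s=state(); print(s["finger_gap"],s["finger_force"],s["ft_force"],s["ee_pos"])
for a in np.linspace(0,1.12,8)[1:]: move_l([*P,.139],.15,down(p0+a))
hold(.2); s=state(); print(s["time"],s["finger_gap"],s["finger_force"],s["ft_force"],s["moment"],s["joint_pos"])
E
```

```text
-1.5 None
-1 [-0.09  0.14  1.34 -0.    1.66  2.48]
-0.5 [-0.09  0.14  1.34 -0.    1.66  1.98]
0 [-0.09  0.14  1.34 -0.    1.66  1.48]
0.5 [-0.09  0.14  1.34 -0.    1.66  0.98]
1 [-0.09  0.14  1.34 -0.    1.66  0.48]
1.5 [-0.09  0.14  1.34 -0.    1.66 -0.02]
2.5833 [-0.47553997  0.51831962  0.12437598]
0.03863165964312971 29.999875724315643 [ 3.89622113  3.82408884 -1.20658027] [ 0.61777264 -0.02070359  0.13898159]
6.6417 0.038945064793853734 29.999856054782867 [2.02313579 8.48027741 0.13824651] [ 1.19068524 -0.24520344  0.11464344] [-0.08861909  0.13867969  1.34142683  0.00428836  1.66123909  0.9099584 ]
```

View pics/w0.png

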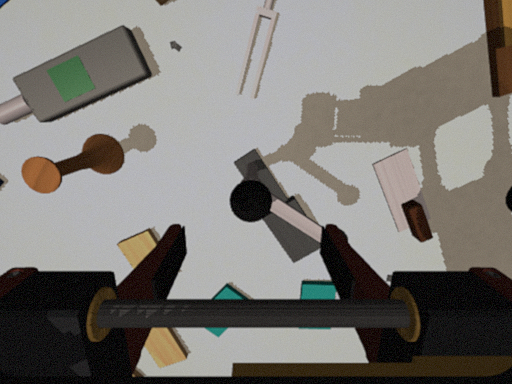

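```bash
python3 - <<'E'
from bench import *
from h import *
s=state(); gripper_open(); move_l([0.617,-.022,.24],.2)
d=get_image("top"); np.savez("top1.npz",**d); f1=d["frame"]
move_to([.40,-.025,.25],down(0)); d=get_image("wrist"); np.savez("w1.npz",**d);f2=d["frame"]
move_to([.38,.30,.30],down(0)); d=get_image("wrist"); np.savez("w2.npz",**d);f3=d["frame"]
print(state()["time"])
H=cv2.cvtColor(f3,cv2.COLOR_BGR2HSV); m=cv2.inRange(H,(12,70,90),(32,255,255))
for r in rects(d,m,.012,300): print(r)
c=cv2.resize(f1[130:260,240:440],None,fx=2,fy=2,interpolation=cv2.INTER_CUBIC)
o=np.zeros((500,800,3),np.uint8); o[:300,:400]=cv2.resize(f2,(400,300)); o[:300,400:]=cv2.resize(f3,(400,300)); o[300:500,:400]=c[:200]
cv2.imwrite("pics/m1.png",o)
E
```

```text
10.4667
(0.4227, 0.3984, 89, 56, np.float64(0.086), (189, 131))
(0.4283, 0.2836, 89, 56, np.float64(-0.155), (262, 127))
(0.5691, 0.3098, 37, 35, np.float64(-1.163), (245, 26))
(0.568, 0.2001, 74, 57, np.float64(-0.119), (323, 27))
(0.465, 0.6683, 273, 107, np.float64(-0.001), (24, 116))
```

View pics/m1.png

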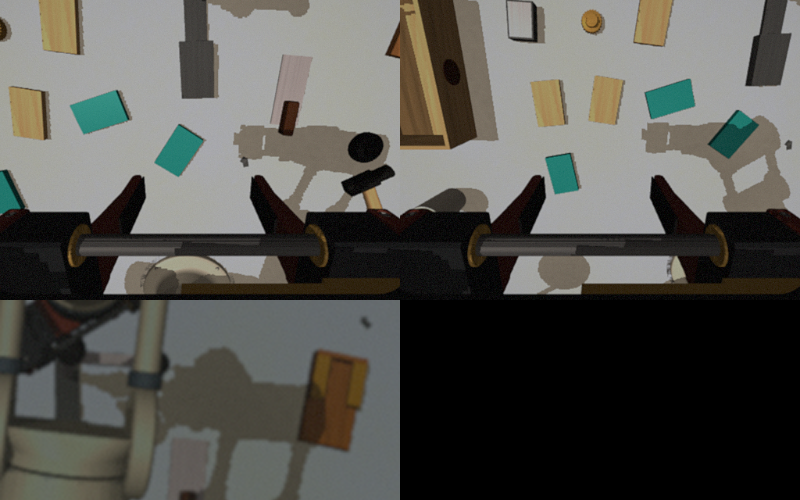

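Wrist view (left) shows the bed at about (198,70) unobstructed. The crop from the top camera shows the arm pointing at right angles, so the keeper is clear. Right wrist view: three plates, block and thumb nut where measured. Now the bed from near, then the first plate.

```bash
cat >> h.py <<'E'
BED=[0.5014,-0.0252,0.014]
def pick(b,x,y,psi,z,up=.11,need=.04):
    b.gripper_open() if b.state()["finger_gap"]<.08 else None
    b.move_to([x,y,.11],down(psi)); b.move_l([x,y,z],.12); b.close(); b.move_l([x,y,up],.12)
    s=b.state(); print("picked",round(s["time"],1),"gap",s["finger_gap"].round(4),"ff",round(float(s["finger_force"]),1),"ft",s["ft_force"].round(1)); return s["finger_gap"]>need
def place(b,z,bed,up=.14):
    x,y,a=bed; b.move_to([x,y,up],down(a)); s=b.state(); print("over",s["finger_gap"].round(4),s["finger_force"])
    b.move_l([x,y,z+.012],.15); b.move_l([x,y,z],.03); s=b.state(); print(" down ft",s["ft_force"].round(1),s["ee_pos"].round(4),s["finger_gap"].round(4))
    b.hold(.15); b.gripper_open(); b.hold(.1); b.move_l([x,y,up],.15)
E
python3 - <<'E'
from h import *
d=dict(np.load("w1.npz")); f=d["frame"]; H=cv2.cvtColor(f,cv2.COLOR_BGR2HSV)
m=np.zeros((384,512),np.uint8); m[55:130,220:285]=(H[55:130,220:285,2]<105)&(H[55:130,220:285,1]<60); print(H[90,255],H[90,290])
print(rects(d,m,.02,300))
cl=cloud(d); print(cl[90,255],cl[90,300])
k=(cl[...,2]>.012)&(cl[...,2]<.03); k[:, :220]=0;k[:,285:]=0;k[130:]=0; print("depth",rects(d,k,.02,300))
E
```

```text
[15 38 68] [ 90   3 165]
[(0.5013, -0.0236, 86, 55, np.float64(0.024), (251, 89))]
[ 0.50260983 -0.02787204  0.02084083] [ 5.03616347e-01 -8.97009662e-02 -2.80503117e-04]
depth [(0.5021, -0.0232, 90, 56, np.float64(0.033), (251, 88))]
```

```bash
sed -i 's/^BED=.*/BED=[0.5018,-0.0238,0.022]/' h.py; python3 - <<'E'
import bench as b
from h import *
if pick(b,.429,.2848,-.158,.0105,need=.05): place(b,.0315,BED)
b.move_to([.40,-.025,.25],down(0)); d=b.get_image("wrist"); np.savez("w3.npz",**d)
H=cv2.cvtColor(d["frame"],cv2.COLOR_BGR2HSV); m=cv2.inRange(H,(12,70,80),(32,255,255))
for r in rects(d,m,.032,300): print(r)
print(b.state()["time"])
E
```

```text
Traceback (most recent call last):
  File "h.py", line 31, in pick
    s=b.state(); print("picked",round(s["time"],1),"gap",s["finger_gap"].round(4),"ff",round(float(s["finger_force"]),1),"ft",s["ft_force"].round(1)); return s["finger_gap"]>need
                                                         ^^^^^^^^^^^^^^^^^^^^^
AttributeError: 'float' object has no attribute 'round'
```

```bash
sed -i 's/s\["finger_gap"\]\.round(4)/round(float(s["finger_gap"]),4)/g' h.py; python3 - <<'E'
import bench as b
from h import *
s=b.state(); print(s["finger_gap"],s["finger_force"],s["ee_pos"],s["time"])
if s["finger_gap"]>.05: place(b,.0315,BED)
b.move_to([.40,-.025,.25],down(0)); d=b.get_image("wrist"); np.savez("w3.npz",**d)
H=cv2.cvtColor(d["frame"],cv2.COLOR_BGR2HSV); m=cv2.inRange(H,(12,70,80),(32,255,255))
for r in rects(d,m,.032,300): print(r)
print(b.state()["time"])
E
```

```text
0.055439743253576514 29.99988555908203 [0.4285653  0.28453248 0.10891173] 13.85
over 0.0557 29.999922215938568
 down ft [-0.   0.4 -0.3] [ 0.5017 -0.0238  0.0314] 0.0553
(0.2641, -0.3654, 55, 26, np.float64(0.522), (477, 254))
(0.5012, -0.0242, 90, 55, np.float64(0.024), (252, 88))
(0.5655, 0.1872, 74, 53, np.float64(-0.121), (74, 32))
18.9083
```

```bash
python3 - <<'E'
import bench as b
from h import *
def look(n,z):
    b.move_to([.40,-.025,.25],down(0)); d=b.get_image("wrist"); np.savez(n+".npz",**d); cv2.imwrite(f"pics/{n}.png",d["frame"])
    H=cv2.cvtColor(d["frame"],cv2.COLOR_BGR2HSV); m=cv2.inRange(H,(12,70,80),(32,255,255))
    for r in rects(d,m,z,300): print(r)
if pick(b,.4232,.399,.08,.0105,need=.05):
    place(b,.0435,BED,.15); look("w4",.044)
    if pick(b,.578,.199,-.12,.0105,need=.05):
        place(b,.0555,BED,.16); look("w5",.056)
print(b.state()["time"])
E
```

```text
picked 23.1 gap 0.0557 ff 30.0 ft [-0.  -0.2 -0.5]
over 0.0556 29.996435344219208
 down ft [ 0.3 -0.   0.4] [ 0.5017 -0.0238  0.0434] 0.0558
(0.2714, -0.3544, 53, 25, np.float64(0.504), (477, 255))
(0.5013, -0.0243, 90, 56, np.float64(0.025), (252, 88))
(0.5629, 0.1803, 71, 51, np.float64(-0.119), (74, 32))
picked 32.3 gap 0.0559 ff 30.0 ft [ 0.1 -1.1 -0.7]
over 0.0555 29.9998739361763
 down ft [-1.2  0.7  0. ] [ 0.5017 -0.0238  0.0554] 0.0554
(0.2785, -0.3434, 52, 24, np.float64(0.515), (477, 255))
(0.5005, -0.0246, 90, 56, np.float64(0.024), (252, 88))
36.975
```

View pics/w5.png

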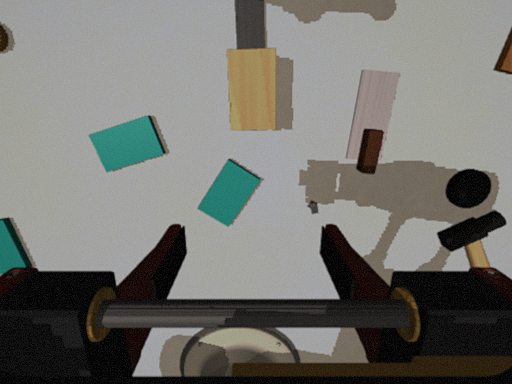

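Three plates are flush on the bed at w5 (252,88), centred within 2 mm. Next comes the block, measured from close by.

```bash
python3 - <<'E'
import bench as b
from h import *
b.move_to([.45,.43,.22],down(0)); d=b.get_image("wrist"); np.savez("w6.npz",**d); cl=cloud(d)
for lo in(.018,.023):
  k=(cl[...,2]>lo)&(cl[...,2]<.034)&(abs(cl[...,0]-.568)<.06)&(abs(cl[...,1]-.43)<.06)
  for r in rects(d,k,.027,200): print(r)
E
```

```text
(0.5669, 0.4346, 60, 46, np.float64(-0.062), (247, 74))
(0.567, 0.4346, 60, 46, np.float64(-0.062), (247, 74))
```

```bash
python3 - <<'E'
import bench as b
from h import *
if pick(b,.567,.4338,-.06,.012,need=.04):
    place(b,.0685,BED,.17)
    b.move_to([.40,-.025,.25],down(0)); d=b.get_image("wrist"); np.savez("w7.npz",**d); cv2.imwrite("pics/w7.png",d["frame"]); cl=cloud(d)
    k=(cl[...,2]>.072)&(cl[...,2]<.092)&(abs(cl[...,0]-.5)<.06)&(abs(cl[...,1]+.024)<.06)
    print("block",rects(d,k,.083,200))
    k=(cl[...,2]>.045)&(cl[...,2]<.1)&(abs(cl[...,0]-.5)<.07)&(abs(cl[...,1]+.024)<.06)
    print("plates",rects(d,k,.056,200))
print(b.state()["time"])
E
```

```text
picked 42.0 gap 0.0459 ff 30.0 ft [-0.   1.2 -4.6]
over 0.0459 29.999042451381683
 down ft [-0.6 -0.8 -4.9] [ 0.5017 -0.0238  0.0684] 0.0456
block [(0.502, -0.0234, 60, 45, np.float64(0.021), (251, 86))]
plates [(0.4999, -0.0235, 90, 56, np.float64(0.025), (251, 88))]
47.5583
```

View pics/w7.png

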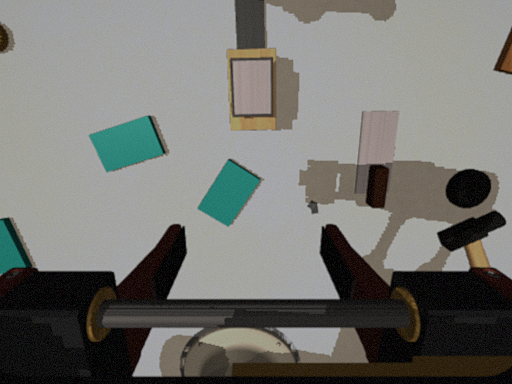

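The block is centred (251,86) on the pile. The scraper has been knocked towards the robot, with its handle now at (377,187). Turning the keeper back now.

```bash
python3 - <<'E'
from bench import *
from h import *
P=(.617,-.0215); p0=.9
move_to([.45,-.0215,.25],down(p0)); move_to([*P,.25],down(p0)); move_l([*P,.139],.15); close(); s=state(); print(s["finger_gap"],s["ft_force"],s["ee_pos"])
for a in np.linspace(0,1.56,10)[1:]:
    move_l([*P,.139],.15,down(p0-a)); s=state(); print(round(a,2),s["moment"].round(3),s["finger_gap"])
hold(.3); gripper_open(); move_l([*P,.25],.2)
move_to([.40,-.10,.25],down(0)); d=get_image("wrist"); np.savez("w8.npz",**d); cv2.imwrite("pics/w8.png",d["frame"]); print(state()["time"])
E
```

```text
0.03893037605928865 [-4.72990507  2.60039002  2.55191311] [ 0.61578475 -0.02050246  0.13884641]
0.17 [ 0.562  0.909 -0.065] 0.03878619461836463
0.35 [ 0.643  0.988 -0.051] 0.03857105635189467
0.52 [ 0.73   1.069 -0.031] 0.03870282430247824
0.69 [ 0.831  1.098 -0.081] 0.03868706360676195
0.87 [ 0.931  1.136 -0.074] 0.03902866960930505
1.04 [1.002 1.119 0.005] 0.03887516637612892
1.21 [ 1.139  0.998 -0.047] 0.038876980570386376
1.39 [ 1.244  1.018 -0.074] 0.03905562326895161
1.56 [ 1.011  0.423 -0.04 ] 0.03906768873726747
56.625
```

View pics/w8.png

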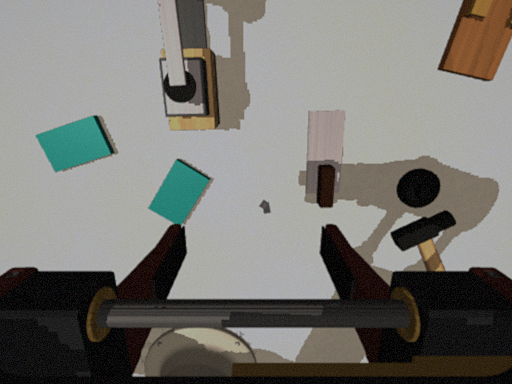

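The arm is back over the block (w8 tip (180,87)). The scraper's blade is at (325,140), its handle at (326,186) pointing at the robot, and the holder apron edge at (470,70). Next I check the keeper angle by depth, measure the scraper, and look at the holder from near.

```bash
python3 - <<'E'
from bench import *
from h import *
d=dict(np.load("w8.npz")); cl=cloud(d); H=cv2.cvtColor(d["frame"],cv2.COLOR_BGR2HSV)
x,y,z=cl[...,0],cl[...,1],cl[...,2]
k=(z>.098)&(z<.125)&(abs(y+.02)<.05)&(x>.47)&(x<.60); p=cl[k]; print(len(p),np.median(p[:,2]))
c=p[:,:2].mean(0); v=np.array([.6167,-.0213])-c; print("arm centroid",c,"angle",np.arctan2(v[1],v[0])-.022, np.linalg.svd(p[:,:2]-c,full_matrices=False)[2][0])
near=(abs(x-.44)<.12)&(abs(y+.19)<.09)
print("handle",rects(d,near&(z>.018)&(z<.04),.030,100))
m=near&(z>-.01)&(H[...,0]>=0)&((H[...,2]<150)|(H[...,1]>20))
print("at blade",H[140,325],"table",H[140,380],"shadow",H[200,380])
b=cv2.inRange(H,(0,12,60),(30,255,255))&(near&(z>.0025)&(z<.04)).astype(np.uint8)*255
print("scraper",rects(d,b,.004,200)); print(cl[140,325],cl[186,326],cl[140,380])
move_to([.46,-.37,.25],down(-.2)); d=get_image("wrist"); np.savez("w9.npz",**d); cv2.imwrite("pics/w9.png",d["frame"]); print(state()["time"])
E
```

```text
2184 0.11544031409343396
arm centroid [ 0.5283894  -0.02564246] angle 0.027133014262648858 [-0.9982349  -0.05938928]
handle [(0.3734, -0.2024, 61, 22, np.float64(0.024), (325, 186))]
at blade [ 10  24 158] table [ 36   7 174] shadow [ 16  49 120]
scraper [(0.4073, -0.2035, 138, 50, np.float64(0.022), (324, 158))]
[ 0.4358799  -0.20296334  0.00462351] [ 0.37486398 -0.20298533  0.0296585 ] [ 0.43496318 -0.28449982 -0.00215801]
57.75
```

View pics/w9.png

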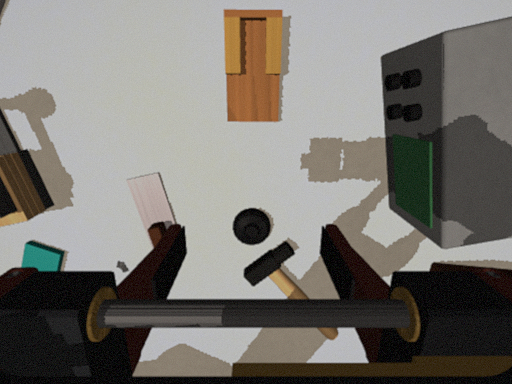

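```bash
python3 - <<'E'
from h import *
d=dict(np.load("w9.npz")); cl=cloud(d); x,y,z=cl[...,0],cl[...,1],cl[...,2]
near=(abs(x-.59)<.1)&(abs(y+.39)<.09)
r=rects(d,near&(z>.006)&(z<.04),.012,300)
print(r); print(rects(d,near&(z>.020)&(z<.04),.026,100))
print([cl[v,u].round(4) for u,v in((254,100),(234,50),(274,50),(254,14),(254,60))])
def P(u,v,h): return ray(d,[u],[v],h)[0,:2]
a,b=P(227.5,121.5,.012),P(280.5,121.5,.012); l,m=P(226.5,73.5,.026),P(281,73.5,.026)
print("apron",a,b,np.linalg.norm(a-b),"lipfront",l,m,np.linalg.norm(l-m))
A=(a+b)/2;L=(l+m)/2;v=L-A;print("len",np.linalg.norm(v),"yaw",np.arctan2(v[1],v[0]),np.arctan2(*( (b-a)*[1,-1]))) 
u=v/np.linalg.norm(v); print("home",A+.062*u,L+.002*u)
l,m=P(224,10,.026),P(283,10,.026);B=(l+m)/2;print("back",B,np.linalg.norm(l-m),(B-L)/np.linalg.norm(B-L),np.linalg.norm(B-L))
E
```

```text
[(0.5872, -0.3935, 133, 73, np.float64(-0.199), (252, 64))]
[(0.614, -0.399, 70, 70, np.float64(-0.203), (252, 38))]
[array([ 0.5487, -0.3882,  0.0107]), array([ 0.6109, -0.3754,  0.0254]), array([ 0.6013, -0.424 ,  0.0241]), array([ 0.644 , -0.4072,  0.0254]), array([ 0.5967, -0.3978,  0.0126])]
apron [ 0.52831012 -0.34691239] [ 0.51392262 -0.41847922] 0.07299871102336486 lipfront [ 0.58650973 -0.3602877 ] [ 0.57293391 -0.42778404] 0.06884808623915994
len 0.05969251014518524 yaw -0.1911363241729808 -0.19839142061349488
home [ 0.58198729 -0.39447423] [ 0.5816854  -0.39441582]
back [ 0.64798817 -0.4073915 ] 0.07000734065689729 [ 0.9813949  -0.19200011] 0.06956053166592058
```

```bash
python3 - <<'E'
import bench as b
from h import *
ok=pick(b,.374,-.2024,.023,.0145,up=.09,need=.01); print(ok)
HX,HY,HA=.582,-.3937,-.197; u=np.array([np.cos(HA),np.sin(HA)])
p=np.array([HX,HY])-u*(.045+.085)
b.move_to([*p,.075],down(HA)); s=b.state(); print(s["finger_gap"],s["time"])
d=b.get_image("wrist"); np.savez("w10.npz",**d); cv2.imwrite("pics/w10.png",d["frame"])
E
```

```text
picked 61.5 gap 0.0198 ff 29.9 ft [ 0.1 -0.2 -1.3]
True
0.020128782628854532 62.225
```

View pics/w10.png

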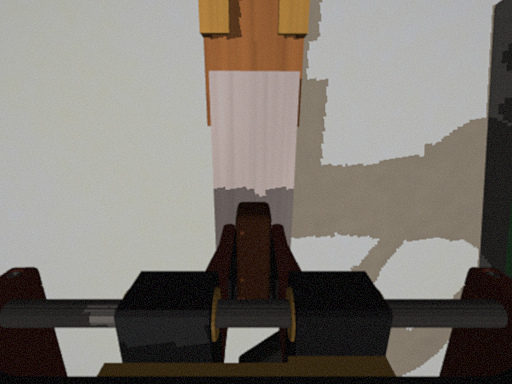

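The scraper is held straight, with its blade front edge from (209,71) to (299,71) lined up with the holder. Next I check its pose by depth and insert it.

```bash
python3 - <<'E'
import bench as b
from h import *
d=dict(np.load("w10.npz")); cl=cloud(d)
HX,HY,HA=.582,-.3937,-.197; u=np.array([np.cos(HA),np.sin(HA)]); n=np.array([-u[1],u[0]])
def loc(p): q=np.asarray(p[:2])-[HX,HY]; return (q@u*1000).round(1),(q@n*1000).round(1)
for px in((254,75),(254,130),(254,180),(215,80),(294,80)): print(px,cl[px[1],px[0]].round(4))
for px,h in(((209,71),.0645),((299,71),.0645),((214,180),.0645),((294,180),.0645),((202,34),.026),((306,34),.026),((230,34),.026),((279,34),.026),((208,125),.012),((300,125),.012)): print(px,loc(ray(d,[px[0]],[px[1]],h)[0]))
E
```

```text
(254, 75) [ 0.5524 -0.3875  0.0629]
(254, 130) [ 0.5233 -0.3817  0.0631]
(254, 180) [ 0.4937 -0.3759  0.0634]
(215, 80) [ 0.5541 -0.3658  0.0629]
(294, 80) [ 0.5455 -0.4085  0.0641]
(209, 71) (np.float64(-28.4), np.float64(24.8))
(299, 71) (np.float64(-28.3), np.float64(-24.1))
(214, 180) (np.float64(-89.8), np.float64(24.7))
(294, 180) (np.float64(-89.7), np.float64(-24.3))
(202, 34) (np.float64(-2.4), np.float64(34.0))
(306, 34) (np.float64(-2.4), np.float64(-33.3))
(230, 34) (np.float64(-2.4), np.float64(15.8))
(279, 34) (np.float64(-2.4), np.float64(-15.9))
(208, 125) (np.float64(-60.9), np.float64(35.2))
(300, 125) (np.float64(-60.8), np.float64(-34.8))
```

```bash
python3 - <<'E'
import bench as b
from h import *
HX,HY,HA=.582,-.3937,-.197; u=np.array([np.cos(HA),np.sin(HA)]); p=np.array([HX,HY])-u*.130
b.move_l([*p,.0278],.06); print(b.state()["ft_force"])
for t in(.03,.05,.07,.08,.084,.086,.0875,.089,.090):
    b.move_l([*(p+u*t),.0278],.05 if t<.08 else .02); s=b.state(); f=s["ft_force"]; print(t,f.round(1),(f[:2]@u).round(1),round(float(s["finger_gap"]),4))
    if f[:2]@u<-10 or np.linalg.norm(f)>25: break
b.hold(.2); print(b.state()["ft_force"])
b.gripper_open(); x,y,_=b.state()["ee_pos"]; b.move_l([x,y,.15],.12)
q=np.array([HX,HY])-u*.13
b.move_to([*q,.22],down(HA)); d=b.get_image("wrist"); np.savez("w11.npz",**d); cv2.imwrite("pics/w11.png",d["frame"])
print(b.state()["time"])
cl=cloud(d); z=cl[...,2]; k=(z>.033)&(z<.055)&(abs(cl[...,0]-.54)<.06)&(abs(cl[...,1]+.385)<.04)
for r in rects(d,k,.042,100):
    v=np.array(r[:2])-[HX,HY]; print(r,"local",v@u,v@[-u[1],u[0]])
E
```

```text
[-0.55604508 -0.72507889 -1.05164206]
0.03 [ 0.7  0.5 -0.5] 0.6 0.0197
0.05 [-0.1 -0.1 -1. ] -0.1 0.0195
0.07 [ 0.2 -0.4 -1.2] 0.3 0.0196
0.08 [-0.2  0.1 -1. ] -0.2 0.0201
0.084 [-0.   0.6 -2.2] -0.1 0.0197
0.086 [ 0.1 -0.2 -1.3] 0.2 0.0196
0.0875 [ 0.8  0.  -1.6] 0.8 0.02
0.089 [-4.9  1.   0.6] -5.0 0.0197
0.09 [-9.9  4.4  1.8] -10.6 0.02
[-10.23542844   2.85710691   2.61532361]
70.1417
(0.5376, -0.3846, 59, 20, np.float64(-0.207), (252, 103)) local -0.04532234995145422 0.00023365546840727752
```

View pics/w11.png

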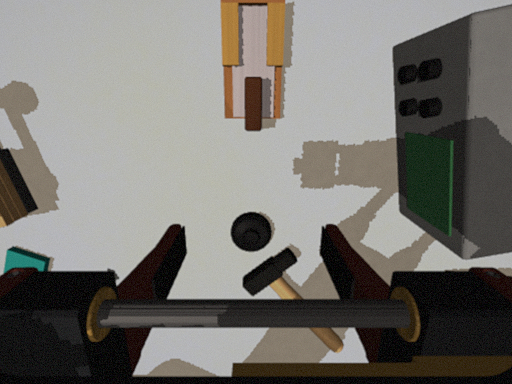

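The scraper is fully home: its handle at (253,103) lies 45.3 mm behind the home point, and it met the stop. In w8 the pile was undisturbed and the keeper measured 0.03 rad.

```bash
python3 -c "
from bench import *
hold(.3); print(job_done())"
```

```text
the job is handed in; nothing more can be done
None
```

The job is handed in, with no verdict shown: three pine plates flush on the bed, block centred on top, keeper back over the pile (about 0.03 rad) and scraper fully home, all by camera check, at about 70 s of the 210 s allowed.

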